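# Run the battery packs home in the charging cradle

### The arm

A 6-joint arm with a two-finger parallel gripper is mounted at the origin on the work surface. World frame = base frame: x ahead of the robot, y to its left, z up, the work surface at z = 0. Lengths are in m, angles in degrees, forces in N, time in s.
With the tool pointing down it reaches from about 0.25 to 0.725 m from the base axis. Payload 9.7 kg.
Tool frame: the origin (TCP) lies on the centre line of the jaws, within the pads' length; the fingertips stand bot.nose_length ahead of it and the grasp point (between the pads) lies 11 mm behind it (bot.nose_length is the distance from the TCP to the fingertips, in m); z points along the fingers, y is the line along which they close (so a half turn about z gives the same grasp; the last joint's range is limited). The gripper opens to 85 mm and grips with 20 to 120 N. Pads are 22 mm wide; open, the fingers measure 114 mm over their backs; the gripper's body (76 mm by 85 mm) begins 54 mm behind the grasp point. The pads swing forward as they close: fully open they stand 13 mm farther back than shut.
Start: joints at [65.145, 4.979, 10.078, 95.1, 0, 90], TCP at [0.231, 0.499, 0.239] pointing down, gripper open.
Joint ranges: [-179.16, 179.16], [-48.56, 103.87], [-65.8, 70.77], [-126.05, 130.52], [-82.76, 87.17], [-180, 180]. Speed limits (degrees/s): [127.2, 127.2, 147.25, 180, 180, 180].

### API

Orientations are given as [roll, pitch, yaw] about the fixed x, y, z axes, in that order (R = Rz(yaw) Ry(pitch) Rx(roll)).
In Python, from workcell import bot gives the robot as it stands. The module is installed in compiled form; this text tells all that it offers.
- The arm moves only by the shell command python3 -m inch 'ROWS' [OPENING] [FORCE]. ROWS is JSON, a list of rows, each a list of 4 numbers: the shift along the world's x, y, z in cm, then the turn about the world's z in degrees. A call has exactly 8 rows; each row is the pose to reach, as a shift and turn from the pose commanded when the call began; what a row does not reach only later rows make up. A row lasts 1/8 s, in which the tool goes at most 62.5 mm and 10.7 degrees, less where a joint would pass 70% of its speed; a pose out of reach is approached as far as the arm can. A call with a gripper value outside its range is refused whole. OPENING is the finger opening in cm, from 0 to 8.54, set as the call begins (- or left out, the last holds). The fingers move at their own pace and stop on an object; FORCE is the grip in N (left out, the last holds). Time passes only in rows, so rows that repeat a pose let the fingers close, or fill a call up. It gives the time, the measured TCP pose, the force, the opening and the grip force at its end, in the units of the state.
- bot.get_obs(): the state, without advancing time (a new reading comes with each control period).
- bot.camera(name): name is "scene" or "side" or "wrist"; returns a dict with "img" (420x560x3 uint8, red, green, blue), "fovy" (degrees; the focal length in pixels is half the picture's height over the tangent of half this angle, whatever the lens; pixels are square), "cx", "cy" (the principal point, pixels), "R" (3x3) and "t" (3): a world point X has camera coordinates R X + t; the wrist camera has in their place "mount" (4x4, takes a point from camera to tool coordinates, whose origin is the TCP and whose axes are the flange's). Camera axes: x right, y down, z forward; pixel columns grow to the right and rows downward; lengths in m; the calibration is good to about 2 mm. A picture is of the moment at which its call begins: read the wrist's pose just before it. There is no depth.
- bot.job_done(): hands the job in; it is judged then, once.
Trained networks look in a picture, given as the dict that the camera call returned (one of the last four; its "shot" number tells which), for a name from the list of things; names that differ only in an ending like _2 or _b are one class to them, and where a whole thing is asked for, a point or a joint stands for the part that bears it (a point fixed in the world has none). Each returns a list of dicts, best first, with "score" (0 to 1); they miss things now and then, are a little off and sometimes report something else, mostly with a low value. They report only what shows in the picture. A call takes as long as a camera call. They do not tell look-alikes from the thing itself.
- bot.find_in(thing, picture): "point" ([column, row] in pixels, amid what is visible of it).
- bot.landmark_of(thing, picture): "point" ([column, row] in pixels: a listed point, or the origin of a listed thing).
The state is a dict: "time": time; "q": joint angles; "qd": joint speeds; "joint_efforts": joint torques, N m; "ee_pos": TCP position; "tcp_rot": TCP orientation; "wrist_force": force on the tool from outside, world axes, zero at the start; "torque": the same for the moment, N m; "opening": finger opening in m; "grasp_force": force on a finger pad.
Only numpy, scipy, OpenCV 4.12 (cv2) and the standard library are available. Lean on these libraries where they do the work, as an engineer would, in place of code of your own. Each camera call takes 0.05 s, during which the arm holds its last target. There are 200 camera calls.

### The job

Four blue battery packs stand in a touching row in the aluminium channel of the charging cradle: push them from behind along the channel, together as one row, until the first is right up against the grey end block and no gaps are left. Only then press the green button on the end block all the way down to start the charge, and let it come back up. Use the fingertips only: do not lift or tip the packs, and leave everything else on the bench where it is.

Things in the scene. Friction and masses are not known exactly. Their poses are not given: they have to be found in the camera images.
- charger: fixed charging cradle: aluminium channel with a grey end block. Origin at table height on the channel's centreline; x along the channel to the end block (always to the robot's left, turned up to 25 degrees), z up. Channel: x -180 to 150 mm, open at -x, floor top at z = 6 mm, 70 mm wide inside; side walls 4 mm thick, tops at z = 18 mm (pack tops at 43 mm)
- stop (a point): point on the stop face (with a copper strip) of the grey end block, on the channel's centreline, 24 mm above the table. The block runs from cradle x = 150 mm (the stop face) to 240 mm, is 94 mm wide and 46 mm high
- pack1: first (leading) pack of the row, nearest the end block: blue pack with white ends, 37 mm along the channel, 67 mm across, 37 mm tall, about 0.18 kg, loose. Origin at the centre of its underside, z up, x towards the stop. Home at x = 131.5 mm of the cradle; starts 50 to 110 mm short of it. The sliding row resists with 2 to 9 N; at the stop it rises sharply.
- pack2: second pack: blue pack with white ends, 37 mm along the channel, 67 mm across, 37 mm tall, about 0.18 kg, loose. Origin at the centre of its underside, z up, x towards the stop. Home at x = 94.5 mm of the cradle.
- pack3: third pack: blue pack with white ends, 37 mm along the channel, 67 mm across, 37 mm tall, about 0.18 kg, loose. Origin at the centre of its underside, z up, x towards the stop. Home at x = 57.5 mm of the cradle.
- pack4: last pack, its rear face free to push on: blue pack with white ends, 37 mm along the channel, 67 mm across, 37 mm tall, about 0.18 kg, loose. Origin at the centre of its underside, z up, x towards the stop. Home at x = 20.5 mm of the cradle. At least 70 mm of free channel behind it.
- start (a joint): green start button: 0 = up, 0.006 m = fully down; it is sprung, needs 1.5 N to start and 5 N to go fully down, and comes up by itself
- start_top (a point): centre of the green button's top face (28 mm across), moving with it; on the end block at cradle x = 207 mm, y = 0, 64 mm above the table when up; it is pressed straight down
- spare: bystander: spare blue pack, 37 x 67 x 37 mm, standing on the bench beyond the channel, not part of the row; origin centre of underside
- driver: bystander: screwdriver with red handle lying between the robot and the channel; long axis x
- meter: bystander: yellow multimeter lying flat, 180 x 85 mm, about 46 mm high; origin centre of underside
- board: bystander: green circuit board, 110 x 75 mm, 15 mm high; origin centre of underside
- bowl: bystander: steel bowl, 120 mm across, 50 mm high; origin centre of underside
- spool: bystander: copper-coloured wire spool, 60 mm across, 40 mm high; origin centre of underside
- wheel: bystander: black rubber wheel lying flat, 70 mm across, 42 mm high; origin centre of underside
Mind the look-alikes: they are no part of the job. Leave any brown look-alike of the pack1 alone. What is shaped like the pack4 but brown is not meant.

How it is judged:
By the outcome, as a careful person would: the job done as asked, in the order asked, and still so for the second after the job is handed in, with the robot touching nothing.
It also fails if it takes over 48 s, if anything falls off the work surface, if the arm or the gripper's body presses on something with over 40 N, if the wrist force passes 120 N, or if a joint passes its speed limit or range.

## Working session

There is one attempt and no reset: what is moved stays moved. The work goes in short steps, Python scripts to look and compute and a shell command to move; the robot and the scene stay as the last step left them, time stands still between calls to the robot, and variables do not carry over. Pictures are saved under pics/ and viewed, at most 10 in all, crops included, and the job is handed in when it is done.

```bash
mkdir -p pics; cat > h.py <<'E'
import numpy as np, cv2
from workcell import bot
def ray(p,c):
    f=210/np.tan(np.radians(c['fovy'])/2)
    d=np.array([(p[0]-c['cx'])/f,(p[1]-c['cy'])/f,1.])
    R=np.array(c['R']);t=np.array(c['t'])
    return -R.T@t, R.T@d
def atz(p,c,z):
    o,d=ray(p,c); return o+d*(z-o[2])/d[2]
def proj(X,c):
    f=c['img'].shape[0]/2/np.tan(np.radians(c['fovy'])/2)
    x=np.array(c['R'])@X+np.array(c['t']); return np.array([c['cx']+f*x[0]/x[2],c['cy']+f*x[1]/x[2]])
def save(c,n): cv2.imwrite(n,np.ascontiguousarray(c['img'][:,:,::-1]))
E
python3 - <<'E'
from h import *
print(bot.nose_length,bot.get_obs()['ee_pos'],bot.get_obs()['tcp_rot'])
Z={'stop':.024,'start_top':.064,'pack1':.006,'pack2':.006,'pack3':.006,'pack4':.006,'charger':0}
for n in('scene','side'):
    c=bot.camera(n); save(c,f'pics/{n}0.png'); print(n,c['fovy'],c['cx'],c['cy'],'cam',-np.array(c['R']).T@np.array(c['t']))
    for k,z in Z.items():
        for r in bot.landmark_of(k,c)[:5]: print(k,round(r['score'],2),np.round(r['point'],1),np.round(atz(r['point'],c,z),4))
E
python3 -c "
import cv2,numpy as np
" 
```

```text
0.008 [0.23109071 0.49886165 0.23857801] [-1.79923848e+02 -8.44015674e-04  1.55143767e+02]
scene 45.78938272457071 288.58677007929793 204.35294937438937 cam [1.04047706 0.86458122 1.12207778]
stop 0.64 [328.9 239.4] [0.5166 0.106  0.024 ]
start_top 0.74 [328.1 239.8] [0.5384 0.1338 0.064 ]
start_top 0.45 [343.3 241. ] [0.5032 0.1565 0.064 ]
pack1 0.88 [298.6 223.4] [ 0.5575 -0.0015  0.006 ]
pack1 0.66 [323.8 173.9] [ 0.3808 -0.1569  0.006 ]
pack1 0.57 [355.5 205.6] [0.3654 0.0133 0.006 ]
pack1 0.55 [289.6 214.5] [ 0.565 -0.046  0.006]
pack1 0.51 [283.8 212. ] [ 0.5761 -0.0633  0.006 ]
pack2 0.88 [298.6 223.4] [ 0.5575 -0.0015  0.006 ]
pack2 0.66 [323.8 173.9] [ 0.3808 -0.1569  0.006 ]
pack2 0.57 [355.5 205.6] [0.3654 0.0133 0.006 ]
pack2 0.55 [289.6 214.5] [ 0.565 -0.046  0.006]
pack2 0.51 [283.8 212. ] [ 0.5761 -0.0633  0.006 ]
pack3 0.88 [298.6 223.4] [ 0.5575 -0.0015  0.006 ]
pack3 0.66 [323.8 173.9] [ 0.3808 -0.1569  0.006 ]
pack3 0.57 [355.5 205.6] [0.3654 0.0133 0.006 ]
pack3 0.55 [289.6 214.5] [ 0.565 -0.046  0.006]
pack3 0.51 [283.8 212. ] [ 0.5761 -0.0633  0.006 ]
pack4 0.88
[... 902 characters left out ...]
pack2 0.72 [260.6 228.6] [0.5516 0.003  0.006 ]
pack2 0.6 [275.3 242.7] [ 0.5805 -0.0586  0.006 ]
pack2 0.6 [281.7 255. ] [ 0.5878 -0.1054  0.006 ]
pack3 0.88 [201.7 284.2] [ 0.3747 -0.1557  0.006 ]
pack3 0.81 [192.  241.9] [ 0.3608 -0.006   0.006 ]
pack3 0.72 [260.6 228.6] [0.5516 0.003  0.006 ]
pack3 0.6 [275.3 242.7] [ 0.5805 -0.0586  0.006 ]
pack3 0.6 [281.7 255. ] [ 0.5878 -0.1054  0.006 ]
pack4 0.88 [201.7 284.2] [ 0.3747 -0.1557  0.006 ]
pack4 0.81 [192.  241.9] [ 0.3608 -0.006   0.006 ]
pack4 0.72 [260.6 228.6] [0.5516 0.003  0.006 ]
pack4 0.6 [275.3 242.7] [ 0.5805 -0.0586  0.006 ]
pack4 0.6 [281.7 255. ] [ 0.5878 -0.1054  0.006 ]
charger 0.57 [268.1 237. ] [ 0.5667 -0.0277 -0.    ]
```

View pics/scene0.png

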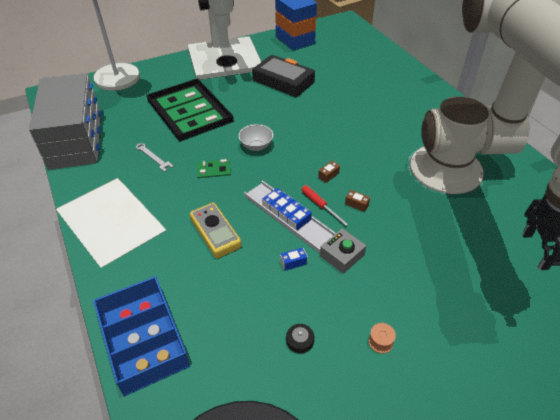

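View pics/side0.png

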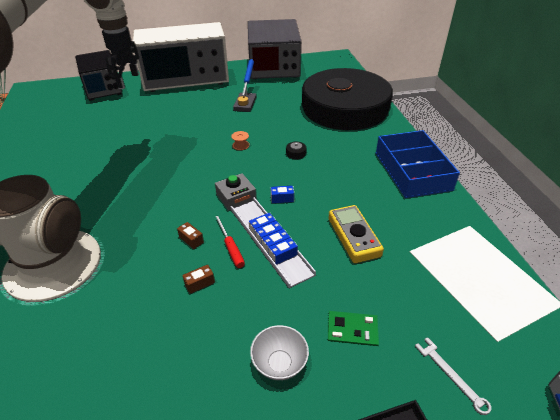

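The scene view shows the channel running from (250,188) to the end block (343,249). The green button is at (346,244) and the blue row at (286,207), and in the side view these are (233,181) and (272,236). Candidates in the scene view:
- Four blue packs at (272–302, 197–217), in the channel.
- Spare blue pack at (293,259), on the bench.
- Brown look-alikes at (329,171) and (357,201).

The blue row in the channel fits the description. I'll enlarge it to confirm and to pick corners.

```bash
python3 - <<'E'
import cv2,numpy as np
def crop(n,x,y,w,h,s):
    im=cv2.imread(n)[y:y+h,x:x+w]; im=cv2.resize(im,None,fx=s,fy=s,interpolation=cv2.INTER_CUBIC)
    for i in range(0,w,10): cv2.putText(im,str(x+i),(i*s,10),0,.35,(0,255,255)); cv2.line(im,(i*s,12),(i*s,18),(0,255,255))
    for i in range(0,h,10): cv2.putText(im,str(y+i),(0,i*s+4),0,.35,(0,255,255))
    return im
cv2.imwrite('pics/c1.png',crop('pics/scene0.png',240,180,130,95,6))
cv2.imwrite('pics/c2.png',crop('pics/side0.png',205,165,130,120,5))
E
```

```text
(no output)
```

View pics/c1.png

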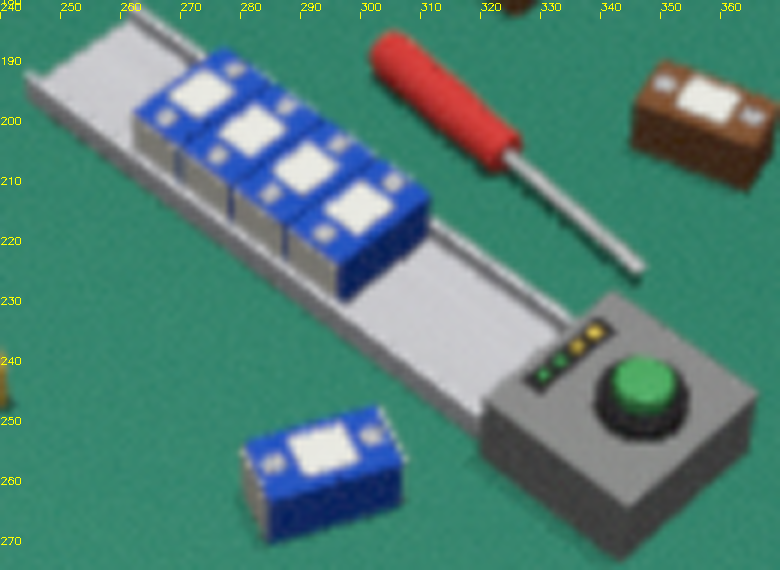

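View pics/c2.png

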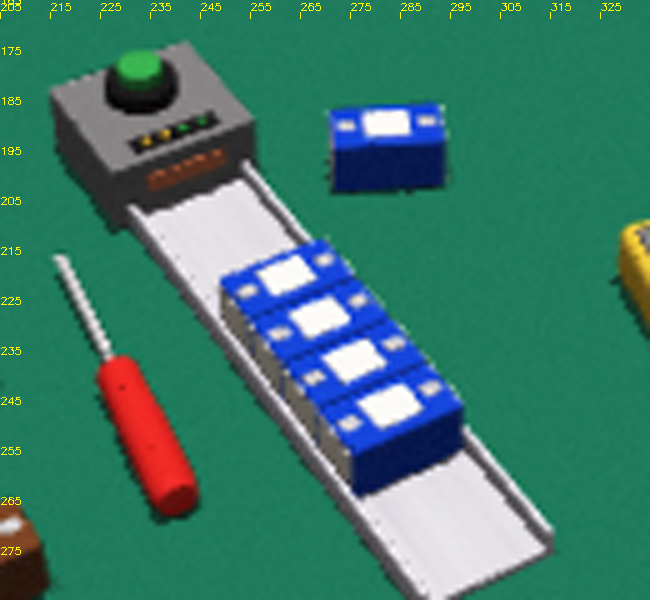

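```bash
cat > fit.py <<'E'
from h import *
from scipy.optimize import least_squares
S=[((613,292),150,47,46),((482,398),150,-47,46),((757,396),240,47,46),((628,505),240,-47,46),((645,380),207,0,64),
((430,193),'f',33.5,43),((345,248),'f',-33.5,43),((345,302),'f',-33.5,6),((225,48),'r',33.5,43),((135,112),'r',-33.5,43),((27,75),-180,-39,18)]
D=[((185,43),240,-47,46),((52,93),240,47,46),((255,122),150,-47,46),((118,172),150,47,46),((138,65),207,0,64),
((220,282),'f',33.5,43),((322,240),'f',-33.5,43),((352,440),'r',33.5,43),((462,403),'r',-33.5,43),((360,495),'r',33.5,6),((550,535),-180,-39,18)]
cs,cd=bot.camera('scene'),bot.camera('side')
def W(p,X):
    X=[{'f':p[3],'r':p[3]-148}.get(X[0],X[0]),X[1],X[2]]
    c,s=np.cos(p[2]),np.sin(p[2]); X=np.array(X)/1e3
    return np.array([p[0]+c*X[0]-s*X[1],p[1]+s*X[0]+c*X[1],X[2]])
def res(p):
    o=[]
    for L,c,sc,of in((S,cs,6,(240,180)),(D,cd,5,(205,165))):
        for u,*X in L: o+=list(proj(W(p,X),c)-np.array(u)/sc-np.array(of))
    return np.array(o)
r=least_squares(res,[.53,0,np.radians(100),60],loss='soft_l1',x_scale=[.1,.1,.1,50])
p=r.x; print(p[:2],np.degrees(p[2]),'front',p[3]); print(np.round(res(p).reshape(-1,2),1).tolist())
for k,X in dict(start=(207,0,64),rear=('r',0,43),rear_home=(2,0,43),chan_end=(-180,0,18)).items(): print(k,np.round(W(p,X),4))
print('dir',np.cos(p[2]),np.sin(p[2]))
E
python3 fit.py; python3 -c "
from h import *;o=bot.get_obs();print(o['time'],o['opening'],o['wrist_force'])"
```

```text
[ 0.56339559 -0.02705309] 107.90645749646094 front 45.17977618482464
[[-0.4, -0.7], [-0.7, -0.3], [0.2, -0.7], [-0.3, 0.4], [-0.6, 0.6], [0.2, -0.0], [-1.4, 2.8], [-1.6, 2.1], [-0.4, -0.6], [-1.2, -0.4], [-0.9, -0.2], [0.1, -1.0], [-1.4, -1.2], [-0.3, -0.8], [-1.9, -0.0], [-0.2, 0.6], [-1.4, -1.1], [-0.3, -1.3], [-0.8, 2.5], [-0.1, -0.1], [-2.2, 1.1], [0.4, -0.9]]
start [0.4998 0.1699 0.064 ]
rear [ 0.595  -0.1249  0.043 ]
rear_home [ 0.5628 -0.0251  0.043 ]
chan_end [ 0.6187 -0.1983  0.018 ]
dir -0.30746386489006533 0.9515597573388986
0.9 0.08515954338157006 [-0.08729727  0.15108069  0.44652496]
```

The fit agrees in both views. The cradle yaw is 107.9°, so the channel direction is (-0.307, 0.952), and the row's rear is at cradle x ≈ -103 to -108 mm, within spec. The four blue packs in the channel are the row and the lone one at scene (293,259) is the spare. I'll shut the gripper and move above the free channel.

```bash
python3 -m inch '[[2.4,-4.2,0,-6],[4.7,-8.3,0,-12],[7.1,-12.5,0,-18],[9.4,-16.6,0,-24],[11.8,-20.8,0,-30],[14.1,-25,0,-36],[16.5,-29,0,-42],[18.8,-33.2,0,-47.2]]' 0 60
python3 -m inch '[[2.7,-4.7,0,0],[5.4,-9.5,0,0],[8.1,-14.3,-1,0],[10.8,-19,-3,0],[13.5,-23.8,-5,0],[16.2,-28.5,-7,0],[18.9,-33.2,-9,0],[18.9,-33.2,-10,0]]'
python3 - <<'E'
from h import *
from scipy.spatial.transform import Rotation as Ro
o=bot.get_obs(); c=bot.camera('wrist'); M=np.array(c['mount'])
print(o['ee_pos'],o['tcp_rot'],o['opening'])
Rt=Ro.from_euler('xyz',o['tcp_rot'],degrees=True).as_matrix()
Rw=Rt@M[:3,:3]; tw=Rt@M[:3,3]+o['ee_pos']; c['R']=Rw.T; c['t']=-Rw.T@tw
im=np.ascontiguousarray(c['img'][:,:,::-1]);im=cv2.resize(im,None,fx=1.4,fy=1.4)
# overlay of fitted model
p=[.5634,-.0271,np.radians(107.9)]
def W(x,y,z):
    x,y,z=np.array([x,y,z])/1e3;k,s=np.cos(p[2]),np.sin(p[2]);return np.array([p[0]+k*x-s*y,p[1]+s*x+k*y,z])
for A,B in (((-180,39,18),(150,39,18)),((-180,-39,18),(150,-39,18)),((-180,-39,18),(-180,39,18)),((-103,-33,43),(-103,33,43)),((-29,-33,43),(-29,33,43)),((45,-33,43),(45,33,43)),((150,-47,46),(150,47,46))):
    a,b=[tuple(int(v) for v in 1.4*proj(W(*q),c)) for q in(A,B)]; print(A,a,b); cv2.line(im,a,b,(0,255,255),1)
cv2.imwrite('pics/w1.png',im)
E
```

```text
time: 1.9
ee_pos: [0.4198, 0.1657, 0.2395]
tcp_rot: [180.0, -0.0, 107.8]
wrist_force: [-0.0, 0.0, -0.3]
opening: 0.0001
grasp_force: 0.0
time: 2.9
ee_pos: [0.6085, -0.1678, 0.1364]
tcp_rot: [-179.9, -0.1, 107.8]
wrist_force: [-0.8, 0.3, -1.1]
opening: -0.0
grasp_force: 0.0
[ 0.60846108 -0.16781726  0.13638481] [-1.79850644e+02 -7.37085628e-02  1.07750175e+02] -2.987924653322285e-05
(-180, 39, 18) (329, 349) (295, -419)
(-180, -39, 18) (461, 348) (489, -421)
(-180, -39, 18) (461, 348) (329, 349)
(-103, -33, 43) (461, 221) (327, 221)
(-29, -33, 43) (467, 55) (321, 55)
(45, -33, 43) (474, -144) (312, -143)
(150, -47, 46) (529, -525) (255, -522)
```

View pics/w1.png

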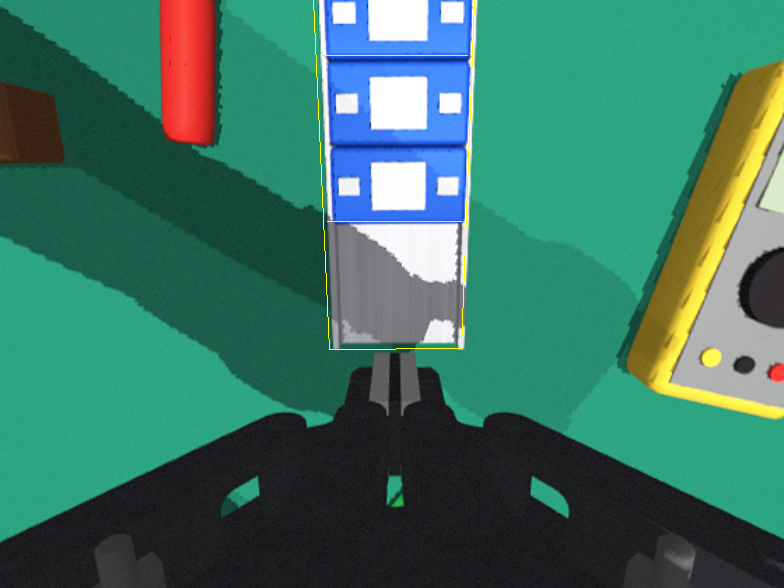

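The wrist view shows the overlay matching to within about 2 mm. The rear edge of pack4 is at row 221 and the fingertips (395,360) are centred over the free channel. Descending now.

```bash
python3 -m inch '[[0,0,-2,0],[0,0,-4,0],[0,0,-6,0],[0,0,-8,0],[0,0,-9.5,0],[0,0,-10.5,0],[0,0,-11.5,0],[0,0,-11.5,0]]'
```

```text
time: 3.95
ee_pos: [0.6078, -0.1649, 0.0236]
tcp_rot: [-180.0, -0.0, 107.9]
wrist_force: [-0.2, 0.3, -0.4]
opening: 0.0001
grasp_force: 0.0
```

```bash
for i in 1 ; do python3 -m inch '[[-0.15,0.48,0,0],[-0.31,0.95,0,0],[-0.46,1.43,0,0],[-0.62,1.9,0,0],[-0.77,2.38,0,0],[-0.92,2.85,0,0],[-1.08,3.33,0,0],[-1.23,3.81,0,0]]'; done
python3 -m inch '[[-0.15,0.48,0,0],[-0.31,0.95,0,0],[-0.46,1.43,0,0],[-0.62,1.9,0,0],[-0.77,2.38,0,0],[-0.92,2.85,0,0],[-1.08,3.33,0,0],[-1.23,3.81,0,0]]'
```

```text
time: 4.95
ee_pos: [0.5959, -0.1269, 0.0243]
tcp_rot: [180.0, 0.0, 107.9]
wrist_force: [1.0, -3.4, -0.2]
opening: 0.0
grasp_force: 1.8
time: 5.95
ee_pos: [0.5835, -0.0884, 0.0243]
tcp_rot: [180.0, 0.0, 107.9]
wrist_force: [2.1, -3.6, -0.0]
opening: -0.0001
grasp_force: 1.9
```

```bash
python3 -m inch '[[-0.15,0.48,0,0],[-0.31,0.95,0,0],[-0.46,1.43,0,0],[-0.62,1.9,0,0],[-0.77,2.38,0,0],[-0.92,2.85,0,0],[-1.08,3.33,0,0],[-1.23,3.81,0,0]]'
python3 -m inch '[[-0.05,0.14,0,0],[-0.09,0.29,0,0],[-0.14,0.43,0,0],[-0.18,0.57,0,0],[-0.23,0.71,0,0],[-0.28,0.86,0,0],[-0.31,0.95,0,0],[-0.31,0.95,0,0]]'
python3 -c "
from h import *
p=bot.get_obs()['ee_pos'][:2]-np.array([.5634,-.0271]);print(p@[-.3075,.9516]*1e3,p@[-.9516,-.3075]*1e3)"
```

```text
time: 6.95
ee_pos: [0.5712, -0.0503, 0.0243]
tcp_rot: [180.0, 0.0, 107.9]
wrist_force: [1.1, -3.8, 1.2]
opening: -0.0001
grasp_force: 2.0
time: 7.95
ee_pos: [0.5681, -0.041, 0.0243]
tcp_rot: [-180.0, -0.0, 108.0]
wrist_force: [1.2, -2.7, 0.7]
opening: 0.0005
grasp_force: 1.5
-14.650772134925184 -0.21857569555963702
```

```bash
python3 -m inch '[[-0.02,0.05,0,0],[-0.03,0.1,0,0],[-0.05,0.14,0,0],[-0.06,0.19,0,0],[-0.08,0.24,0,0],[-0.09,0.29,0,0],[-0.11,0.33,0,0],[-0.12,0.38,0,0]]'
```

```text
time: 8.95
ee_pos: [0.567, -0.0373, 0.0243]
tcp_rot: [-180.0, 0.0, 107.9]
wrist_force: [1.9, -4.2, 2.1]
opening: 0.0001
grasp_force: 2.2
```

```bash
python3 -m inch '[[-0.01,0.03,0,0],[-0.02,0.06,0,0],[-0.03,0.09,0,0],[-0.04,0.11,0,0],[-0.05,0.14,0,0],[-0.06,0.17,0,0],[-0.06,0.19,0,0],[-0.06,0.19,0,0]]'
```

```text
time: 9.95
ee_pos: [0.5667, -0.0363, 0.0243]
tcp_rot: [180.0, 0.1, 107.9]
wrist_force: [3.1, -7.7, 0.2]
opening: -0.0001
grasp_force: 4.7
```

```bash
python3 -m inch '[[-0.01,0.03,0,0],[-0.02,0.06,0,0],[-0.03,0.09,0,0],[-0.03,0.1,0,0],[-0.03,0.1,0,0],[-0.03,0.1,0,0],[-0.03,0.1,0,0],[-0.03,0.1,0,0]]'
```

```text
time: 10.95
ee_pos: [0.5668, -0.0362, 0.0244]
tcp_rot: [180.0, 0.2, 107.9]
wrist_force: [3.8, -14.2, -1.4]
opening: 0.0
grasp_force: 7.3
```

```bash
python3 -m inch '[[-0.01,0.03,0,0],[-0.02,0.06,0,0],[-0.03,0.08,0,0],[-0.03,0.08,0,0],[-0.03,0.08,0,0],[-0.03,0.08,0,0],[-0.03,0.08,0,0],[-0.03,0.08,0,0]]'
python3 - <<'E'
from h import *
a,b=bot.camera('scene'),bot.camera('side')
A=cv2.resize(a['img'][185:275,255:370],None,fx=5,fy=5,interpolation=2);B=cv2.resize(b['img'][165:265,205:305],None,fx=4.5,fy=4.5,interpolation=2)
im=np.vstack([np.zeros((0,1,3),np.uint8)]) if 0 else None
h=max(A.shape[0],B.shape[0]);P=lambda x:cv2.copyMakeBorder(x,0,h-x.shape[0],0,0,0)
o=np.hstack([P(A),P(B)]);o=cv2.resize(o,None,fx=800/o.shape[1],fy=800/o.shape[1]);cv2.imwrite('pics/v1.png',o[:,:,::-1])
E
```

```text
time: 11.95
ee_pos: [0.5668, -0.0362, 0.0245]
tcp_rot: [180.0, 0.3, 107.8]
wrist_force: [6.9, -18.3, -1.4]
opening: -0.0001
grasp_force: 9.6
```

View pics/v1.png

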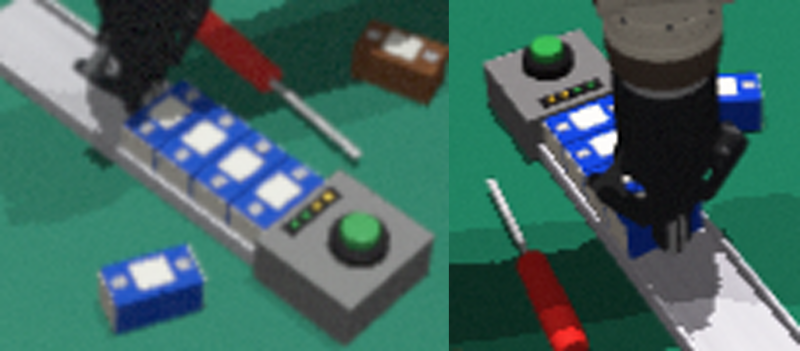

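The row is against the end block with no gaps, the packs are upright and the spare and driver haven't moved. The force also rose sharply with no further motion. Backing off, then lifting.

```bash
python3 -m inch '[[0.1,-0.3,0,0],[0.3,-0.95,0,0],[0.62,-1.9,0,0],[0.92,-2.85,0,0],[0.92,-2.85,2,0],[0.92,-2.85,5,0],[0.92,-2.85,8,0],[0.92,-2.85,10,0]]'
python3 -m inch '[[0,0,1,0],[-0.9,2.9,1,0],[-2.4,7.4,1,0],[-3.9,12,1,0],[-5.4,16.7,1,0],[-6.9,21.4,1,0],[-7.5,23.2,1,0],[-7.5,23.2,1,0]]'
python3 - <<'E'
from h import *
from scipy.spatial.transform import Rotation as Ro
o=bot.get_obs(); c=bot.camera('wrist'); M=np.array(c['mount'])
Rt=Ro.from_euler('xyz',o['tcp_rot'],degrees=True).as_matrix()
Rw=Rt@M[:3,:3]; tw=Rt@M[:3,3]+o['ee_pos']; c['R']=Rw.T; c['t']=-Rw.T@tw
print(o['ee_pos'],o['wrist_force'])
h=cv2.cvtColor(c['img'],cv2.COLOR_RGB2HSV); m=cv2.inRange(h,(50,120,90),(70,255,255))
print([ (np.round(atz(r['point'],c,.064),4),r['score'],r['point']) for r in bot.landmark_of('start_top',c)[:2]])
print('model',np.array([.5634,-.0271])+.207*np.array([-.3075,.9516]))
cv2.imwrite('pics/w2.png',c['img'][:,:,::-1])
E
```

```text
time: 13.05
ee_pos: [0.5754, -0.0626, 0.1258]
tcp_rot: [179.9, 0.0, 107.9]
wrist_force: [-0.7, -0.3, -0.1]
opening: 0.0001
grasp_force: 0.0
time: 14.05
ee_pos: [0.4997, 0.1704, 0.1339]
tcp_rot: [-180.0, 0.0, 108.1]
wrist_force: [0.3, -0.3, -0.1]
opening: 0.0003
grasp_force: 0.0
[0.49968694 0.1704339  0.13386888] [ 0.25586927 -0.32811968 -0.11962942]
[(array([0.5027, 0.1678, 0.064 ]), 0.69, [284.5, 235.1])]
model [0.4997475 0.1698812]
```

View pics/w2.png

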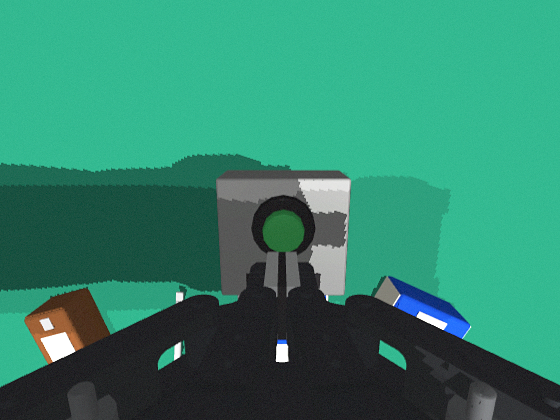

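The wrist view shows the button at (284,232), directly under the fingertips and in line with the model. Pressing it.

```bash
python3 -m inch '[[0,0,-1.5,0],[0,0,-3,0],[0,0,-4.5,0],[0,0,-5.5,0],[0,0,-5.8,0],[0,0,-6.1,0],[0,0,-6.3,0],[0,0,-6.3,0]]'
python3 -m inch '[[0,0,-0.1,0],[0,0,-0.2,0],[0,0,-0.3,0],[0,0,-0.4,0],[0,0,-0.5,0],[0,0,-0.6,0],[0,0,-0.6,0],[0,0,-0.6,0]]'
```

```text
time: 15.15
ee_pos: [0.5001, 0.1699, 0.0717]
tcp_rot: [180.0, 0.0, 107.9]
wrist_force: [-2.2, -0.7, 4.1]
opening: 0.0003
grasp_force: 1.9
time: 16.15
ee_pos: [0.5004, 0.17, 0.0695]
tcp_rot: [179.8, -0.0, 107.9]
wrist_force: [-14.4, -6.1, 36.3]
opening: -0.0
grasp_force: 18.1
```

The force went well past 5 N (36 N) with the motion stopped, so the button is at the bottom of its travel. Releasing it and backing away.

```bash
python3 -m inch '[[0,0,0.4,0],[0,0,1,0],[0,0,2,0],[0,0,4,0],[0,0,7,0],[0,0,10,0],[0,0,13,0],[0,0,14,0]]'
python3 -m inch '[[-1,4,0,0],[-2,8,0,0],[-3,12,0,0],[-4,16,0,0],[-5,20,0,0],[-5,20,0,0],[-5,20,0,0],[-5,20,0,0]]'
python3 - <<'E'
from h import *
a,b=bot.camera('scene'),bot.camera('side')
A=cv2.resize(a['img'][185:275,240:370],None,fx=4,fy=4,interpolation=2);B=cv2.resize(b['img'][165:265,205:335],None,fx=4,fy=4,interpolation=2)[:360]
o=np.hstack([A,B]);o=cv2.resize(o,None,fx=800/o.shape[1],fy=800/o.shape[1]);cv2.imwrite('pics/v2.png',o[:,:,::-1])
E
```

```text
time: 17.15
ee_pos: [0.5006, 0.1701, 0.207]
tcp_rot: [179.9, -0.0, 107.9]
wrist_force: [0.5, -0.2, 0.1]
opening: 0.0
grasp_force: 0.0
time: 18.15
ee_pos: [0.4503, 0.369, 0.2051]
tcp_rot: [-180.0, 0.0, 107.9]
wrist_force: [-0.3, -0.4, 0.6]
opening: -0.0003
grasp_force: 0.0
```

View pics/v2.png

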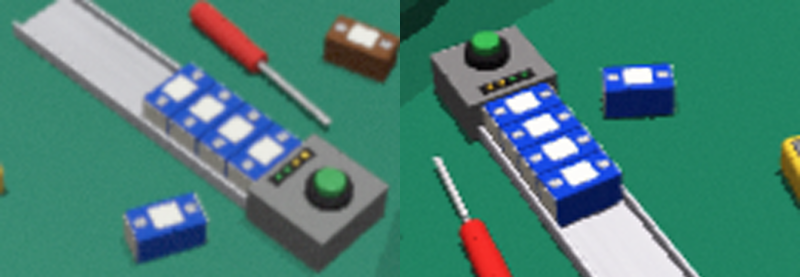

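Both views show the row gapless against the end block, the button back up, and the spare, driver and brown look-alike where they were. The robot is clear of everything, so I'm handing in.

```bash
python3 -c "
from workcell import bot
print(bot.job_done())"
```

```text
the job is handed in; nothing more can be done
None
```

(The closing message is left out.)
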